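# Open the chuck guard of the yellow bench lathe

### The job

Two small lathe heads stand on the bench, one with a yellow chuck guard and one with a blue one. Lift the yellow guard by its black front handle and swing it up and back past the point where its spring flips over, so that it rests fully open by itself and the chuck can be reached; let go of it, and leave the blue guard shut.

Things in the scene. Friction and masses are not known exactly. Their poses are not given: they have to be found in the camera images.
- yellow_hood (a joint): angle of the yellow guard (300 g, 150 mm wide, clear window) about the hinge line at its rear edge, in rad: 0 shut, 1.88 fully open on its stop, leaning back a little. A spring pulls it shut up to about 1.2 rad; beyond that it pulls it open to the stop, where it stays. Lifting takes about 5 N at the handle at first, less towards 1.2 rad
- yellow_handle (a point): middle of the yellow guard's handle: a level round black bar, 14 mm thick, 100 mm long, parallel to the hinge line (the point's y axis), 55 mm in front of the guard's front face; its ends are held by bent rods. Shut, it is 115 mm above the bench and 70 mm above the base below it; fingers can straddle it from above, one in front and one behind. The point turns with the guard
- yellow_hinge (a point): middle of the yellow guard's hinge line, 115 mm above the bench, fixed to the machine. Its y axis is the hinge line, z is up, -x points to the machine's front. Seen from it, the handle bar at guard angle a (rad) is at x = -170 cos(a) mm, z = 170 sin(a) mm, so it moves on an arc of 170 mm radius
- blue_hood (a joint): angle of the guard of the other machine, the same machine but for its blue guard, in rad: 0 shut. To be left shut

How it is judged:
By the outcome, as a careful person would: the job done as asked, in the order asked, and still so for the second after the job is handed in, with the robot touching nothing.
It also fails if it takes over 35 s, if anything falls off the work surface, if the arm or the gripper's body presses on something with over 40 N, if the wrist force passes 120 N, or if a joint passes its speed limit or range.

### The arm

A 6-joint arm with a two-finger parallel gripper is mounted at the origin on a cart in front of the work surface, level with it; the furniture and walls round the work are solid. World frame = base frame: x ahead of the robot, y to its left, z up, the work surface at z = 0. Lengths are in mm, angles in rad, forces in N, time in s.
With the tool pointing down it reaches from about 350 to 975 mm from the base axis. Payload 7.1 kg.
Tool frame: the origin (TCP) lies at the very end of the fingers, on their centre line; the grasp point (between the pads) lies 19 mm behind it; z points along the fingers, x is the direction in which the jaws open and shut, and the axes are right-handed (so a half turn about z gives the same grasp; the last joint's range is limited). The gripper opens to 88 mm and grips with 3 to 60 N. Pads are 20 mm wide; open, the fingers measure 115 mm over their backs; the gripper's body (75 mm by 178 mm) begins 61 mm behind the grasp point.
Start: joints at [1.183, 0.423, 1.63, -0, 1.089, -0.019], TCP at [225.278, 582.97, 222.675] pointing down, gripper open.
Joint ranges: [-3, 3], [-0.9, 2.11], [0.09, 2.58], [-1.31, 4.45], [0.11, 2.69], [-2.54, 2.54]. Speed limits (rad/s): [2.39, 2.39, 3.01, 3.14, 3.14, 3.14].

### API

Orientations are given as a rotation vector (axis times angle).
In Python, from workcell import * gives the robot as it stands.
- The arm moves only by the tool arm_command, never from a script. Its argument "increments" is a list of rows, each a list of 2 entries, a list of its own where there are three numbers: the shift along the tool's x, y, z in cm, then the turn about the tool's z in degrees. In form: [[[dx, dy, dz], turn], ...]. A call has 1 to 20 rows; each row shifts and turns the pose as measured when the row begins, along the tool's axes as they then stand; what a row does not reach is not made up. A row lasts 1/10 s, in which the tool goes at most 50 mm and 8.59 degrees, less where a joint would pass 70% of its speed; a pose out of reach is approached as far as the arm can. A call is refused whole if a number of a shift passes 5 or a number of a turn 8.59, either way. A call with a gripper value outside its range is refused whole. "gripper" is the opening, from 0 (shut) to 1 (fully open), set as the call begins (left out, the last holds). The fingers move at their own pace and stop on an object; the grip force is fixed at half the most. Time passes only in rows, so rows that do not move let the fingers close. It gives the time, the measured TCP pose, the force and the opening at its end, in the units of the state.
- get_obs(): the state, without advancing time (a new reading comes with each control period).
- get_image(name): name is "side" or "top"; returns the picture (420x560x3 uint8, red, green, blue); there is no depth.
- camera_params(name): a dict with "K" (3x3 intrinsics, pixels), "k1" (the pictures are not rectified: a ray, as slopes to the right and down, at radius r is drawn at 1 + k1 r^2 times it, then the intrinsics apply), "rvec" (rotation vector, rad) and "tvec" (3), from world to camera coordinates, as OpenCV has them. Camera axes: x right, y down, z forward; pixel columns grow to the right and rows downward; lengths in mm; the calibration is good to about 2 mm. A picture is of the moment at which its call begins. camera_params takes no time and is no camera call.
- close_job(): hands the job in, once; it reports no verdict.
The state is a dict: "t": time; "qpos": joint angles; "qvel": joint speeds; "joint_torque": joint torques, N m; "ee_pos": TCP position; "orientation": TCP orientation; "ft_force": force on the tool from outside, world axes, zero at the start; "moment": the same for the moment, N m; "width": finger opening in mm.
Only numpy, scipy, OpenCV 4.12 (cv2) and the standard library are available. Lean on these libraries where they do the work, as an engineer would, in place of code of your own. Each camera call takes 0.05 s, during which the arm holds its last target.

## Working session

There is one attempt and no reset: what is moved stays moved. The work goes in short steps, Python scripts to look and compute and a tool call to move; the robot and the scene stay as the last step left them, time stands still between calls to the robot, and variables do not carry over. Pictures are saved under pics/ and viewed, and the job is handed in when it is done.

Besides the shell and the picture viewer there is one more tool, called after "Call:" in YAML: its name, and indented under it one key for each argument. arm_command: Moves the arm, as the interface text tells. Its arguments: {"type":"object","properties":{"increments":{"type":"array","items":{"type":"array"}},"gripper":{"type":"number"}},"required":["increments"]}

```bash
mkdir -p pics; ls
python3 - <<'E'
from workcell import *
import cv2
for n in ("side","top"):
    im=get_image(n); cv2.imwrite(f"pics/{n}0.png",im[:,:,::-1]); c=camera_params(n); print(n,c)
print(get_obs())
E
```

```text
pics
side {'K': array([[379.23578846,   0.        , 289.77312092],
       [  0.        , 379.23578846, 211.88251965],
       [  0.        ,   0.        ,   1.        ]]), 'k1': 0.014039710309143767, 'rvec': array([ 0.5881225 , -2.59589576,  1.28635923]), 'tvec': array([504.11855228, 288.21483488, 709.44558169])}
top {'K': array([[481.47457641,   0.        , 288.02259594],
       [  0.        , 481.47457641, 207.96829321],
       [  0.        ,   0.        ,   1.        ]]), 'k1': -0.046687763733637, 'rvec': array([ 2.20734378, -2.15474723,  0.12040379]), 'tvec': array([ -61.78374678,  583.53060535, 1163.6042223 ])}
{'t': 0.1, 'qpos': array([ 1.18300441e+00,  4.23779458e-01,  1.63062864e+00, -8.08063582e-06,
        1.08859420e+00, -1.90062727e-02]), 'qvel': array([ 0.00084843, -0.00187802, -0.00178602, -0.0001303 ,  0.00033336,
       -0.00174855]), 'joint_torque': array([-2.57909633e-04, -5.45611060e+01, -2.74325305e+01,  6.44113217e-02,
        1.88233849e-02, -4.78204834e-05]), 'ee_pos': array([225.08872523, 582.50858866, 221.96412197]), 'orientation': array([ 2.59043584e+00,  1.77604547e+00, -1.84308602e-03]), 'ft_force': array([ 0.99445353, -0.37722038, -0.2041735 ]), 'moment': array([0.03374936, 0.01168923, 0.0256558 ]), 'width': 87.64204162413508}
```

View pics/side0.png

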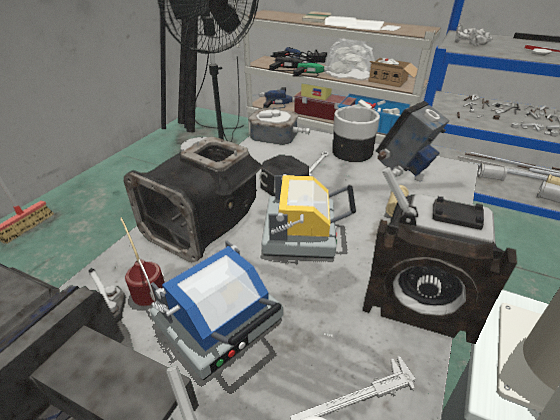

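View pics/top0.png

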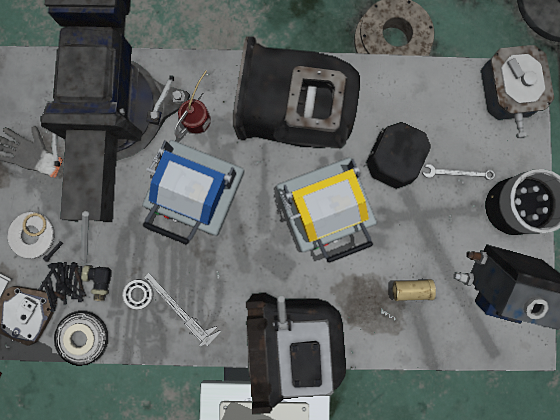

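```bash
cat > h.py <<'E'
import numpy as np, cv2
from workcell import *
def proj(n,P):
    c=camera_params(n); R=cv2.Rodrigues(c["rvec"])[0]
    X=(R@np.atleast_2d(P).T).T+c["tvec"]; s=X[:,:2]/X[:,2:]
    s=s*(1+c["k1"]*(s**2).sum(1,keepdims=True))
    return s*c["K"][0,0]+c["K"][:2,2]
def ray(n,uv):
    c=camera_params(n); R=cv2.Rodrigues(c["rvec"])[0]
    p=cv2.undistortPoints(np.array(uv,float).reshape(-1,1,2),c["K"],np.array([c["k1"],0,0,0]))[:,0]
    d=np.c_[p,np.ones(len(p))]@R
    return -R.T@c["tvec"],d
def onz(n,uv,z):
    o,d=ray(n,uv); return o+d*((z-o[2])/d[:,2:])
E
python3 - <<'E'
from h import *
print(proj("top",[[225,583,222],[0,0,0],[500,0,0],[500,200,0]]),proj("side",[[225,583,222],[0,0,0],[500,0,0],[500,200,0]]))
for n,(a,b,c,d) in dict(top=(265,385,150,270),side=(250,370,165,265)).items():
    im=cv2.imread(f"pics/{n}0.png")[c:d,a:b]; cv2.imwrite(f"pics/{n}0z.png",cv2.resize(im,None,fx=5,fy=5,interpolation=cv2.INTER_CUBIC))
E
```

```text
[[-24.04780972 367.28711965]
 [262.76133241 446.55402433]
 [268.08451297 242.11253643]
 [188.5292451  240.15862626]] [[382.60317257 847.30437982]
 [561.78561495 367.3975978 ]
 [312.25781731 279.05291232]
 [272.4393573  349.08334617]]
```

View pics/top0z.png

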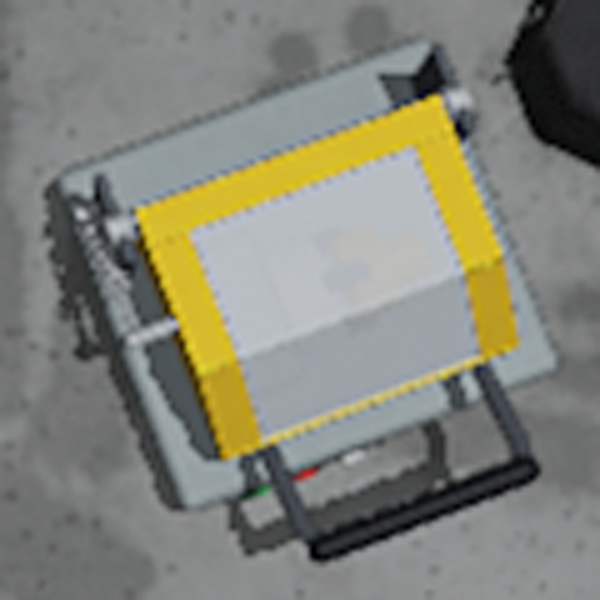

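View pics/side0z.png

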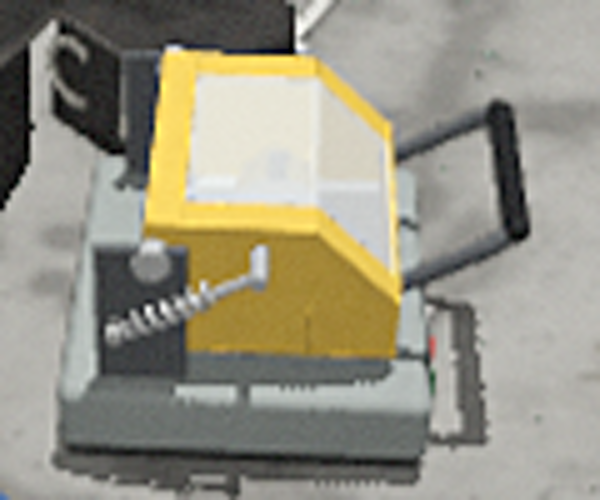

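Run:
```python
from h import *
f=lambda z,o:(np.array(z)+.5)/5-.5+o
t=f([[318,549],[533,467],[120,225],[458,103]],[265,150])
H=onz("top",t,115);print(H)
s=f([[515,232],[497,110],[152,260]],[250,165]); print(onz("side",s,115))
m=(H[0]+H[1])/2; m2=onz("side",s[:2],115).mean(0);print(m,m2, np.linalg.norm(H[0]-H[1]))
h=(H[2]+H[3])/2; print("hinge",h,"dist",np.linalg.norm(h-m))
for d in (H[0]-H[1],H[2]-H[3]): print(np.degrees(np.arctan2(d[1],d[0])))
d=h-m;print(np.degrees(np.arctan2(d[1],d[0])))
R=cv2.Rodrigues(np.array(get_obs()["orientation"]))[0];print(R)
```

```text
[[ 461.4145896  -140.48563444  115.        ]
 [ 500.90588651 -238.4986849   115.        ]
 [ 607.53239697  -46.95464373  115.        ]
 [ 668.5113136  -202.34596809  115.        ]]
[[ 460.84529636 -139.6717615   115.        ]
 [ 501.1411344  -235.37667004  115.        ]
 [ 605.09598487  -45.62968644  115.        ]]
[ 481.16023805 -189.49215967  115.        ] [ 480.99321538 -187.52421577  115.        ] 105.66986605107576
hinge [ 638.02185529 -124.65030591  115.        ] dist 169.73518480118295
111.94543036475957
111.42611628442634
22.45872299506737
[[ 3.60479119e-01  9.32767135e-01 -5.26423566e-04]
 [ 9.32766218e-01 -3.60479503e-01 -1.30768258e-03]
 [-1.40952824e-03 -1.96378531e-05 -9.99999006e-01]]
```

```bash
python3 - <<'E'
from h import *
def tri(a,b):
    o1,d1=ray("top",[a]);o2,d2=ray("side",[b]);d1=d1[0]/np.linalg.norm(d1);d2=d2[0]/np.linalg.norm(d2)
    A=np.c_[d1,-d2];s=np.linalg.lstsq(A,o2-o1,rcond=None)[0];p=o1+s[0]*d1;q=o2+s[1]*d2
    return (p+q)/2,np.linalg.norm(p-q)
f=lambda z,o:(np.array(z)+.5)/5-.5+o
print("housing plate",tri((305,365),(458,212)))
print("roof front L",tri(f((205,372),[265,150]),f((318,210),[250,165])))
print("roof front R",tri(f((500,258),[265,150]),f((318,58),[250,165])))
print("roof rear L",tri(f((138,212),[265,150]),f((148,225),[250,165])))
print("face top L",tri(f((225,458),[265,150]),f((400,300),[250,165])))
for z in (0,250):print(onz("top",[[250,293],[345,300],[345,405],[250,410]],z).round())
E
python3 -c "
import cv2
im=cv2.imread('pics/top0.png')[280:420,190:390];cv2.imwrite('pics/hz.png',cv2.resize(im,None,fx=4,fy=4,interpolation=cv2.INTER_CUBIC))
im=cv2.imread('pics/side0.png')[160:360,350:560];cv2.imwrite('pics/hs.png',cv2.resize(im,None,fx=3,fy=3,interpolation=cv2.INTER_CUBIC))"
```

```text
housing plate (array([248.25350729, -86.5279716 , 219.89655074]), np.float64(0.5619975930260065))
roof front L (array([539.792028  , -86.06296253, 137.93979736]), np.float64(0.8108152458324591))
roof front R (array([ 595.10781145, -219.97999459,  129.19355106]), np.float64(0.010534407004710396))
roof rear L (array([612.01119745, -54.92519603, 126.66772398]), np.float64(0.557011735955476))
face top L (array([501.91207453, -99.10040255,  88.83710603]), np.float64(1.1248724666310093))
[[ 372.   42.    0.]
 [ 360. -196.    0.]
 [ 103. -200.    0.]
 [  87.   34.    0.]]
[[ 393.   27.  250.]
 [ 383. -162.  250.]
 [ 180. -165.  250.]
 [ 167.   21.  250.]]
```

View pics/hz.png

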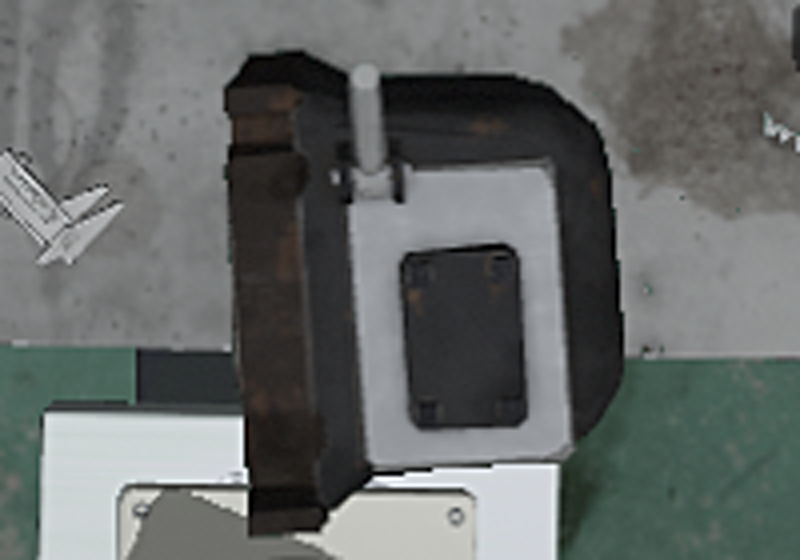

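View pics/hs.png

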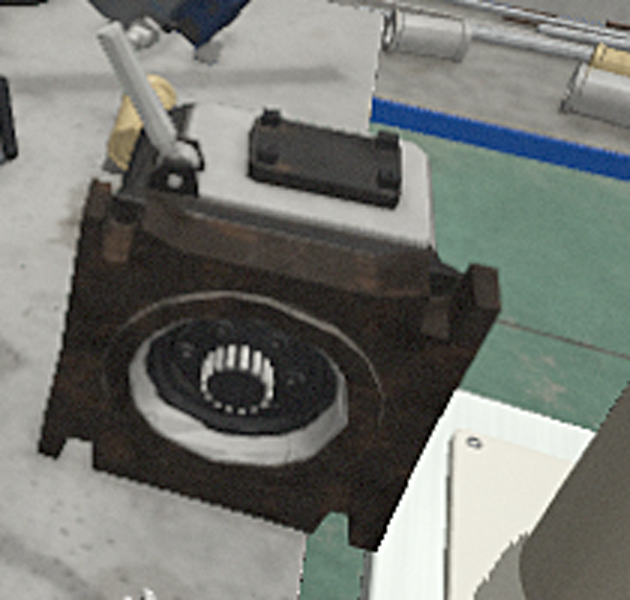

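Run:
```python
from h import *
f=lambda z:(np.array(z)+.5)/4-.5+np.array([190,280])
P=f([[400,75],[515,78],[560,95],[605,130],[620,280],[365,70]])
for z in (100,150,200,260):print(z,onz("top",P,z).round().tolist())
# lever tip
import itertools
o1,d1=ray("top",[f([365,75])]);o2,d2=ray("side",[(np.array([108,30])+.5)/3-.5+np.array([350,160])])
A=np.c_[d1[0],-d2[0]];s=np.linalg.lstsq(A,o2-o1,rcond=None)[0];print(o1+s[0]*d1[0],o2+s[1]*d2[0])
```

```text
100 [[370.0, -55.0, 100.0], [370.0, -121.0, 100.0], [361.0, -147.0, 100.0], [342.0, -173.0, 100.0], [257.0, -183.0, 100.0], [373.0, -35.0, 100.0]]
150 [[375.0, -54.0, 150.0], [375.0, -117.0, 150.0], [366.0, -142.0, 150.0], [348.0, -167.0, 150.0], [267.0, -176.0, 150.0], [377.0, -35.0, 150.0]]
200 [[380.0, -53.0, 200.0], [379.0, -113.0, 200.0], [371.0, -136.0, 200.0], [354.0, -160.0, 200.0], [277.0, -169.0, 200.0], [382.0, -34.0, 200.0]]
260 [[385.0, -51.0, 260.0], [385.0, -108.0, 260.0], [377.0, -130.0, 260.0], [361.0, -152.0, 260.0], [288.0, -161.0, 260.0], [387.0, -34.0, 260.0]]
[388.93128585 -34.01666136 304.25622205] [387.40935354 -34.32978893 304.39864868]
```

Call:
arm_command:
  increments:
    - [[0,0,-2.5],7.8]
    - [[0,0,-2.5],7.8]
    - [[0,0,-2.5],7.8]
    - [[0,0,-2.5],7.8]
    - [[0,0,-2.5],7.8]
    - [[0,0,-2.5],7.8]
  gripper: 1

```text
t: 0.7
ee_pos: [223.8, 579.3, 369.2]
orientation: [3.078, 0.552, -0.014]
ft_force: [0.0, 0.4, -0.4]
width: 87.7
```

```bash
cat > g.py <<'E'
from h import *
import sys
def rel(T,ang=22.2):
    o=get_obs();R=cv2.Rodrigues(np.array(o["orientation"]))[0];p=np.array(o["ee_pos"])
    th=np.degrees(np.arctan2(R[1,0],R[0,0]))
    print("t",round(o["t"],2),"p",p.round(1),"th",th.round(2),"w",round(o["width"],1),"F",np.round(o["ft_force"],1),"tilt",R[:,2].round(3),"q",o["qpos"].round(2))
    print("shift cm",(R.T@(np.array(T)-p)/10).round(2),"turn",round(th-ang,1))
if __name__=="__main__": rel([float(a) for a in sys.argv[1:4]])
E
python3 g.py 481 -189 360
```

```text
t 0.7 p [223.8 579.3 369.2] th 20.33 w 87.7 F [ 0.   0.4 -0.4] tilt [-0.006 -0.016 -1.   ] q [ 1.18  0.3   1.47 -0.    1.39  0.83]
shift cm [-2.56 80.96  1.99] turn -1.9
```

Call:
arm_command:
  increments:
    - [[0,2,0],0]
    - [[-0.2,4.7,0],0]
    - [[-0.2,4.7,0],0]
    - [[-0.2,4.7,0],0]
    - [[-0.2,4.7,0],0]
    - [[-0.2,4.7,0],0]
    - [[-0.2,4.7,0],0]
    - [[-0.2,4.7,0],0]
    - [[-0.2,4.7,0],0]
    - [[-0.2,4.7,0],0]
    - [[-0.2,4.7,0],0]
    - [[-0.2,4.7,0],0]
    - [[-0.2,4.7,0],0]
    - [[-0.2,4.7,0],0]
    - [[0,4.7,0],0]
    - [[0,3,0],0]
    - [[0,0,0],0]

```text
t: 2.4
ee_pos: [447.0, -119.1, 376.4]
orientation: [3.082, 0.552, -0.009]
ft_force: [0.1, 0.6, -0.3]
width: 87.7
```

```bash
python3 g.py 481 -189 360
```

```text
t 2.4 p [ 447.  -119.1  376.4] th 20.3 w 87.7 F [ 0.1  0.6 -0.3] tilt [-0.004 -0.012 -1.   ] q [-0.28  0.02  1.79 -0.01  1.33 -0.63]
shift cm [0.77 7.72 1.71] turn -1.9
```

Call:
arm_command:
  increments:
    - [[0.4,4,2],-1]
    - [[0.4,3.6,4],-1]
    - [[0,0.2,4],0]
    - [[0,0,4],0]
    - [[0,0,2],0]
    - [[0,0,0],0]

```text
t: 3.0
ee_pos: [481.9, -189.0, 213.9]
orientation: [3.073, 0.606, -0.006]
ft_force: [-0.7, -0.0, 0.4]
width: 87.7
```

```bash
python3 g.py 481 -189 98
python3 - <<'E'
from h import *
for n in ("side","top"):
    im=get_image(n)[:,:,::-1]; cv2.imwrite(f"pics/{n}1.png",im)
a=cv2.imread("pics/side1.png")[130:280,230:400];b=cv2.imread("pics/top1.png")[150:300,250:420]
cv2.imwrite("pics/c1.png",cv2.resize(np.hstack([a,b]),(800,353),interpolation=cv2.INTER_CUBIC))
E
```

```text
t 3.0 p [ 481.9 -189.   213.9] th 22.33 w 87.7 F [-0.7 -0.   0.4] tilt [-0.002 -0.01  -1.   ] q [-0.39  0.28  1.87 -0.01  0.99 -0.77]
shift cm [-0.02 -0.14 11.59] turn 0.1
```

View pics/c1.png

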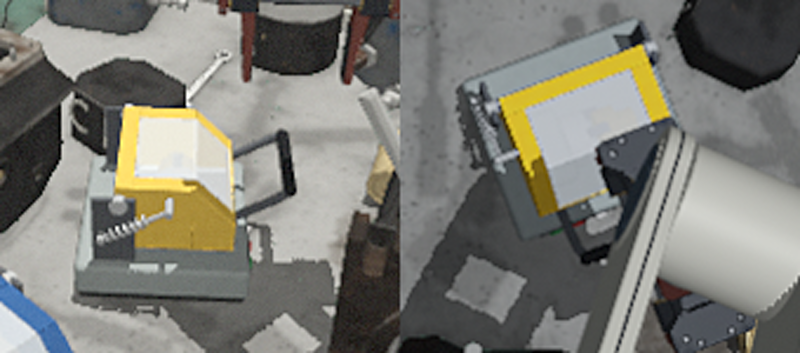

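View pics/side1.png

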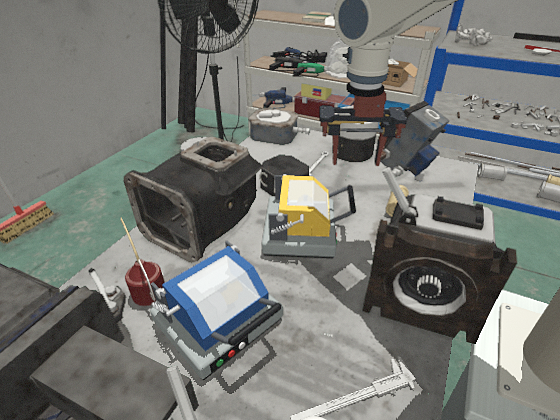

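Call:
arm_command:
  increments:
    - [[0,-0.1,3],0]
    - [[0,0,3],0]
    - [[0,0,2.5],0]
    - [[0,0,2],0]
    - [[0,0,0.8],0]
    - [[0,0,0],0]

```text
t: 3.7
ee_pos: [493.7, -191.2, 112.8]
orientation: [3.057, 0.608, 0.03]
ft_force: [0.1, 0.7, 0.1]
width: 87.8
```

```bash
python3 g.py 481 -189 97
python3 - <<'E'
from h import *
im=get_image("side")[:,:,::-1]; cv2.imwrite("pics/side2.png",im)
cv2.imwrite("pics/c2.png",cv2.resize(im[80:280,230:450],(770,700*1000//1000),interpolation=cv2.INTER_CUBIC)[:600])
print(proj("side",get_obs()["ee_pos"]))
E
```

```text
t 3.7 p [ 493.7 -191.2  112.8] th 22.52 w 87.8 F [0.1 0.7 0.1] tilt [ 0.023 -0.02  -1.   ] q [-0.39  0.43  1.93 -0.01  0.74 -0.77]
shift cm [-1.11 -0.73  1.55] turn 0.3
[[346.07129148 196.65118075]]
```

View pics/c2.png

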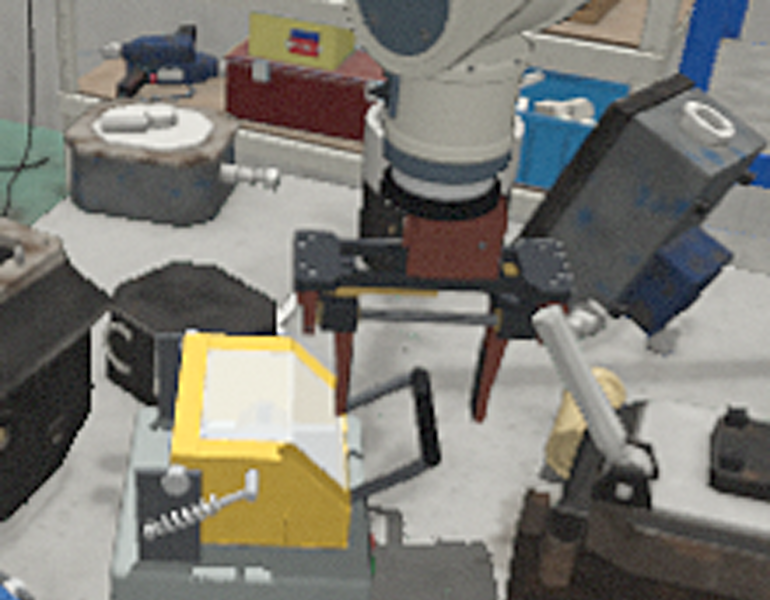

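Call:
arm_command:
  increments:
    - [[-0.6,-0.4,-0.5],0]
    - [[-0.6,-0.3,0],0]
    - [[0,0,0],0]
    - [[0,0,0],0]
    - [[0,0,0],0]
  gripper: 0.5

```text
t: 4.25
ee_pos: [481.3, -190.0, 123.3]
orientation: [3.052, 0.608, 0.041]
ft_force: [0.4, 0.2, 0.8]
width: 51.1
```

```bash
python3 g.py 481 -189 97
```

```text
t 4.25 p [ 481.3 -190.   123.3] th 22.53 w 51.1 F [0.4 0.2 0.8] tilt [ 0.032 -0.024 -0.999] q [-0.39  0.4   1.96 -0.01  0.74 -0.78]
shift cm [-0.04 -0.2   2.63] turn 0.3
```

Call:
arm_command:
  increments:
    - [[-0.1,-0.1,0.7],0]
    - [[-0.1,-0.1,0.7],0]
    - [[-0.1,0,0.7],0]
    - [[-0.1,0,0.5],0]
  gripper: 0.5

```text
t: 4.65
ee_pos: [477.9, -190.5, 95.4]
orientation: [3.052, 0.607, 0.042]
ft_force: [-0.5, -0.1, -0.4]
width: 44.3
```

```bash
python3 g.py 481 -189 97
python3 - <<'E'
from h import *
im=get_image("side")[:,:,::-1]; cv2.imwrite("pics/side3.png",im)
cv2.imwrite("pics/c3.png",cv2.resize(im[130:280,250:400],(600,600),interpolation=cv2.INTER_CUBIC)[:600])
E
```

```text
t 4.65 p [ 477.9 -190.5   95.4] th 22.54 w 44.3 F [-0.5 -0.1 -0.4] tilt [ 0.032 -0.024 -0.999] q [-0.4   0.44  1.98 -0.02  0.68 -0.78]
shift cm [ 0.34 -0.01 -0.16] turn 0.3
```

View pics/c3.png

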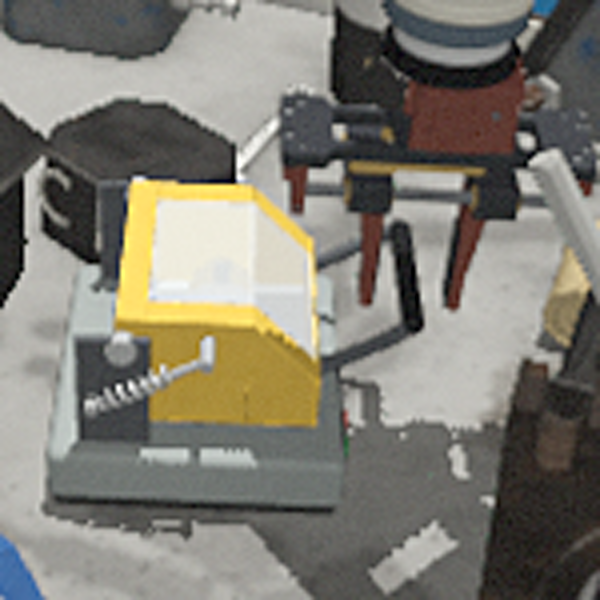

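Call:
arm_command:
  increments:
    - [[0.2,0,0],0]
    - [[0,0,0],0]
    - [[0,0,0],0]
    - [[0,0,0],0]
    - [[0,0,0],0]
    - [[0,0,0],0]
  gripper: 0

```text
t: 5.3
ee_pos: [481.0, -188.7, 94.1]
orientation: [3.053, 0.607, 0.045]
ft_force: [-1.1, -3.2, -5.7]
width: 13.1
```

```bash
python3 g.py 481 -189 97
```

```text
t 5.3 p [ 481.  -188.7   94.1] th 22.5 w 13.1 F [-1.1 -3.2 -5.7] tilt [ 0.034 -0.022 -0.999] q [-0.39  0.45  1.98 -0.01  0.68 -0.78]
shift cm [-0.01  0.04 -0.29] turn 0.3
```

Call:
arm_command:
  increments:
    - [[0.1,0,-1.7],0]
    - [[0.25,0,-1.7],0]
    - [[0.4,0,-1.65],0]
    - [[0.6,0,-1.6],0]

```text
t: 5.7
ee_pos: [492.6, -184.1, 160.6]
orientation: [3.049, 0.606, 0.046]
ft_force: [6.2, -1.5, -9.7]
width: 13.3
```

```bash
cat > a.py <<'E'
from g import *
o=get_obs();R=cv2.Rodrigues(np.array(o["orientation"]))[0]
G=np.array(o["ee_pos"])-21*R[:,2]
u=np.array([np.cos(np.radians(22.2)),np.sin(np.radians(22.2)),0]);hz=np.array([638,-125,115.])
d=G-hz;x=d@u;a=np.arctan2(d[2],-x);print("a",a.round(3),"rad",np.hypot(x,d[2]).round(1),"lat",(d@np.array([-u[1],u[0],0])).round(1))
rel(o["ee_pos"])
prev=G
for k in range(1,15):
    b=a+.1*k
    if b>1.9:break
    T=hz+170*np.array([0,0,np.sin(b)])-170*np.cos(b)*u
    print(b.round(2),(R.T@(T-prev)/10).round(2));prev=T
E
python3 a.py
```

```text
a 0.4 rad 171.0 lat 1.0
t 5.7 p [ 492.6 -184.1  160.6] th 22.52 w 13.3 F [ 6.2 -1.5 -9.7] tilt [ 0.036 -0.026 -0.999] q [-0.37  0.35  1.92 -0.01  0.83 -0.76]
shift cm [0. 0. 0.] turn 0.3
0.5 [ 0.86  0.16 -1.47]
0.6 [ 0.92  0.06 -1.43]
0.7 [ 1.06  0.06 -1.33]
0.8 [ 1.19  0.05 -1.21]
0.9 [ 1.3   0.05 -1.09]
1.0 [ 1.4   0.04 -0.96]
1.1 [ 1.49  0.04 -0.81]
1.2 [ 1.57  0.03 -0.66]
1.3 [ 1.62  0.03 -0.5 ]
1.4 [ 1.67  0.02 -0.33]
1.5 [ 1.69  0.02 -0.16]
1.6 [1.7  0.01 0.  ]
1.7 [1.69 0.   0.17]
1.8 [ 1.66 -0.    0.34]
```

Tracking well; continue.

Call:
arm_command:
  increments:
    - [[0.8,0.1,-1.5],0]
    - [[0.9,0.1,-1.4],0]
    - [[1.05,0.05,-1.35],0]
    - [[1.2,0.05,-1.2],0]

```text
t: 6.1
ee_pos: [524.2, -171.0, 216.2]
orientation: [3.05, 0.607, 0.031]
ft_force: [-2.7, -4.7, -2.7]
width: 13.2
```

```bash
python3 a.py
```

```text
a 0.782 rad 173.4 lat 1.1
t 6.1 p [ 524.2 -171.   216.2] th 22.51 w 13.2 F [-2.7 -4.7 -2.7] tilt [ 0.026 -0.027 -0.999] q [-0.33  0.31  1.82 -0.02  0.98 -0.71]
shift cm [0. 0. 0.] turn 0.3
0.88 [ 1.51  0.15 -0.88]
0.98 [ 1.38  0.04 -0.99]
1.08 [ 1.47  0.04 -0.85]
1.18 [ 1.55  0.03 -0.7 ]
1.28 [ 1.61  0.03 -0.54]
1.38 [ 1.66  0.02 -0.38]
1.48 [ 1.69  0.02 -0.21]
1.58 [ 1.7   0.01 -0.04]
1.68 [1.69 0.   0.13]
1.78 [ 1.67 -0.    0.29]
1.88 [ 1.64 -0.01  0.46]
```

Call:
arm_command:
  increments:
    - [[1.4,0.1,-0.9],0]
    - [[1.4,0.05,-0.95],0]
    - [[1.45,0.05,-0.85],0]
    - [[1.55,0,-0.7],0]

```text
t: 6.5
ee_pos: [568.1, -153.1, 253.0]
orientation: [3.048, 0.606, -0.006]
ft_force: [-4.4, -5.0, 4.0]
width: 13.0
```

```bash
python3 a.py
```

```text
a 1.129 rad 175.8 lat 1.1
t 6.5 p [ 568.1 -153.1  253. ] th 22.49 w 13.0 F [-4.4 -5.   4. ] tilt [ 0.003 -0.034 -0.999] q [-0.27  0.33  1.69 -0.04  1.11 -0.64]
shift cm [0. 0. 0.] turn 0.3
1.23 [ 1.82  0.12 -0.14]
1.33 [ 1.62  0.02 -0.5 ]
1.43 [ 1.66  0.02 -0.34]
1.53 [ 1.69  0.01 -0.17]
1.63 [ 1.7   0.01 -0.  ]
1.73 [1.69 0.   0.17]
1.83 [ 1.67 -0.    0.33]
```

Call:
arm_command:
  increments:
    - [[1.75,0.1,-0.3],0]
    - [[1.65,0,-0.5],0]
    - [[1.65,0,-0.35],0]
    - [[1.7,0,-0.2],0]

```text
t: 6.9
ee_pos: [628.4, -128.9, 271.1]
orientation: [3.046, 0.604, -0.017]
ft_force: [-0.0, -1.8, -1.0]
width: 13.4
```

```bash
python3 a.py
python3 - <<'E'
from h import *
im=get_image("side")[:,:,::-1]; cv2.imwrite("pics/side4.png",im)
cv2.imwrite("pics/c4.png",cv2.resize(im[80:280,210:410],(600,600),interpolation=cv2.INTER_CUBIC)[:600])
E
```

```text
a 1.514 rad 177.4 lat 0.7
t 6.9 p [ 628.4 -128.9  271.1] th 22.41 w 13.4 F [-0.  -1.8 -1. ] tilt [-0.004 -0.037 -0.999] q [-0.2   0.4   1.55 -0.04  1.19 -0.58]
shift cm [0. 0. 0.] turn 0.2
1.61 [1.75 0.05 0.69]
1.71 [1.69 0.   0.13]
1.81 [ 1.67 -0.    0.3 ]
```

View pics/c4.png

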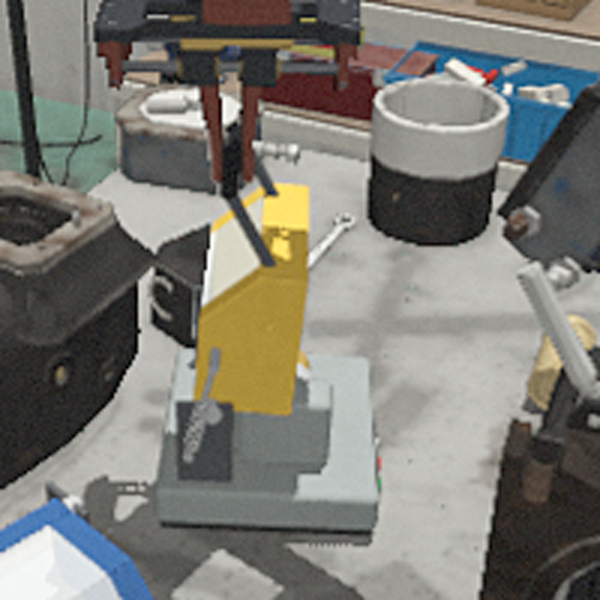

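Call:
arm_command:
  increments:
    - [[1.7,0,0.2],0]
    - [[1.7,0,0.2],0]
    - [[1.5,0,0.35],0]

```text
t: 7.25
ee_pos: [676.5, -109.5, 265.5]
orientation: [3.045, 0.604, -0.011]
ft_force: [0.7, -0.1, -1.2]
width: 13.1
```

```bash
python3 a.py
```

```text
a 1.81 rad 176.5 lat 0.5
t 7.25 p [ 676.5 -109.5  265.5] th 22.43 w 13.1 F [ 0.7 -0.1 -1.2] tilt [ 0.    -0.037 -0.999] q [-0.16  0.47  1.45 -0.04  1.21 -0.54]
shift cm [0. 0. 0.] turn 0.2
```

Nearly at the stop; nudge once, then open and retreat upward.

Call:
arm_command:
  increments:
    - [[0.8,0,0.2],0]
    - [[0.3,0,0.1],0]

```text
t: 7.45
ee_pos: [686.0, -105.7, 262.2]
orientation: [3.044, 0.605, -0.018]
ft_force: [-18.3, -4.1, 19.2]
width: 13.5
```

Call:
arm_command:
  increments:
    - [[0,0,0],0]
    - [[0,0,0],0]
    - [[0,0,0],0]
    - [[0,0,0],0]
    - [[0,0,0],0]
  gripper: 0.6

```text
t: 7.95
ee_pos: [684.9, -106.3, 261.5]
orientation: [3.045, 0.604, -0.021]
ft_force: [0.0, -0.9, 0.2]
width: 50.1
```

```bash
python3 a.py
python3 - <<'E'
from h import *
im=get_image("side")[:,:,::-1]; cv2.imwrite("pics/side5.png",im)
cv2.imwrite("pics/c5.png",cv2.resize(im[80:280,210:410],(600,600),interpolation=cv2.INTER_CUBIC)[:600])
E
```

```text
a 1.866 rad 175.1 lat 0.3
t 7.95 p [ 684.9 -106.3  261.5] th 22.43 w 50.1 F [ 0.  -0.9  0.2] tilt [-0.006 -0.039 -0.999] q [-0.15  0.49  1.43 -0.04  1.22 -0.53]
shift cm [0. 0. 0.] turn 0.2
```

View pics/c5.png

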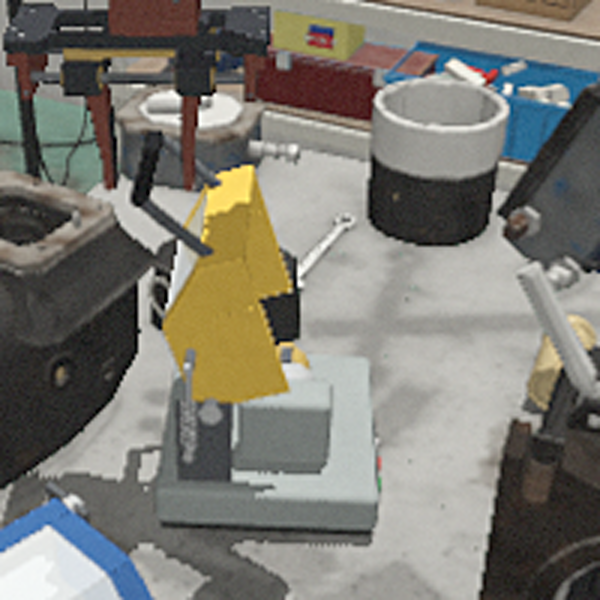

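Call:
arm_command:
  increments:
    - [[0,0,-1.5],0]
    - [[0,0,-2],0]
    - [[0,0,-2.5],0]
    - [[0,0,-3],0]
    - [[0,0,-3],0]
    - [[-2,0,-2],0]
    - [[-3,0,0],0]
    - [[-3,0,0],0]
    - [[0,0,0],0]
    - [[0,0,0],0]
    - [[0,0,0],0]

```text
t: 9.1
ee_pos: [611.3, -131.1, 420.8]
orientation: [3.041, 0.605, -0.005]
ft_force: [1.0, -0.3, 0.2]
width: 52.3
```

```bash
python3 a.py
python3 - <<'E'
from h import *
for n in("side","top"):
    im=get_image(n)[:,:,::-1]; cv2.imwrite(f"pics/{n}6.png",im)
E
```

```text
a 1.489 rad 327.9 lat 5.2
t 9.1 p [ 611.3 -131.1  420.8] th 22.49 w 52.3 F [ 1.  -0.3  0.2] tilt [ 0.005 -0.041 -0.999] q [-0.21  0.26  1.41 -0.04  1.46 -0.6 ]
shift cm [0. 0. 0.] turn 0.3
1.59 [ 3.16 -0.08 15.65]
1.69 [1.7 0.  0.1]
1.79 [ 1.68 -0.    0.27]
1.89 [ 1.64 -0.01  0.43]
```

View pics/side6.png

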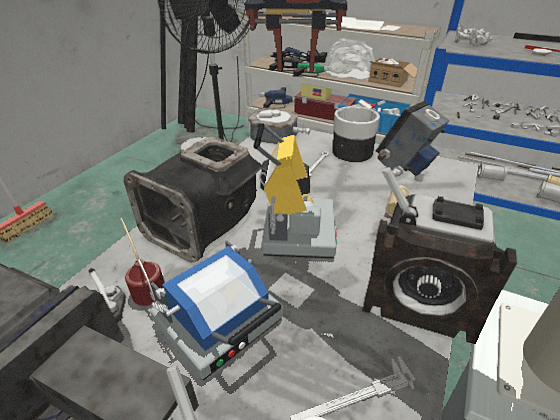

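View pics/top6.png

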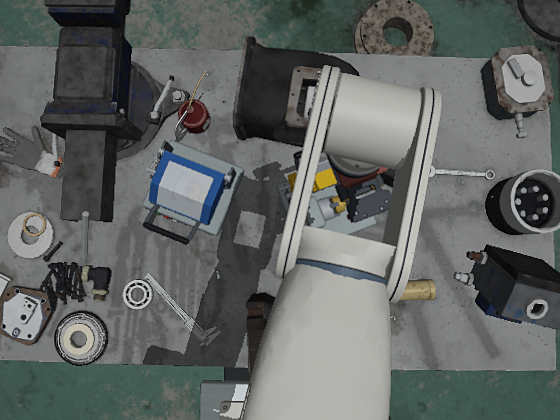

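The side picture shows the yellow guard standing open and leaning back (about 285,180), with the gripper well above it. The blue guard (about 220,285) looks unmoved and shut in both pictures. Handing in.

```bash
python3 -c "
from workcell import *
print(close_job(), get_obs()['t'])"
```

```text
the job is handed in; nothing more can be done
the job is handed in; nothing more can be done
```

The yellow guard is open and resting on its stop by itself, the gripper has let go, and the blue guard was left shut. I gripped the yellow handle from above and swung it along its arc past the spring's flip point to the stop.

- **Guard open:** with the fingers open, and again after the gripper had backed off, the side pictures showed the guard still fully open and leaning back. The last angle worked out from the gripper's own position was about 1.87 rad.
- **Robot clear:** the fingers ended about 140 mm above the open handle. The wrist force was back to about 1 N, which is normal noise.
- **Blue guard:** it looked unchanged and shut in both final pictures.
- **Limits:** the last pictures were taken at about 9 s of the 35 s allowed. The highest wrist force I read was about 27 N, in the gentle push against the stop.

- **Small disagreements:** the radius I measured for the handle's arc came out up to 7 mm larger than the stated 170 mm. I put that down to where the bar sat in the fingers and to calibration. The tool also drifted in tilt by up to about 0.04 rad. Neither affected the result.
- **Check cut short:** `close_job()` ended the session, so I couldn't read the state after handing in.

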